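# Clamp the casting mould to the first click

## Task

Wind the mould clamp's crank back (anticlockwise seen from above) until the clamp is wide open, then take the plaster casting mould with the round pour hole from the sloping drying rack and set it level on the clamp's bed between the rails, long way between jaw and fence, pour hole up, and let go of it. Then wind the crank clockwise until its torque clutch clicks over for the first time, stop there without forcing the crank on past the click, and let go with the mould left clamped. Leave the other plaster block on the rack and do not disturb the things standing about.

Things in the scene. Friction and masses are not known exactly. Their poses are not given: they have to be found in the camera images.
- mould_centre (a point): Centre of the casting mould: white plaster block 60 x 100 x 50 mm (its x, y, z), 0.36 kg, with one round blind hole (30 mm wide, 14 deep) in the middle of its top (+z) and fine seam lines at mid-length. It starts in one of the rack's two slots, flat on the 35 degree slope: x points up the slope, y level across it, z square to it. Grip it across its 60 mm width (x).
- sprig_block_centre (a point): Centre of the other plaster block on the rack, same outside size and weight, but with an oblong hollow 26 x 56 mm in its top. To be left where it is.
- rack: Fixed wooden drying rack, 256 mm wide (y), 115 mm deep; origin under its middle. Its slats slope 35 degrees, rising to +x (away from the robot). Slots at y = +60 and -60 mm; each block rests its lower face on two pegs, 10 mm thick, 14 mm above the slats, 36 mm either side of the slot's middle. Side strips and divider rise 13 mm above the slats. Fingers have room above and below each block.
- bed_middle (a point): On the flat bed of the fixed clamp (20 mm above the table), half-way between fence and fully open jaw. y runs along the clamp from jaw to fence, z up. Face of the fence at y = +62 mm; face of the jaw at y = -62 mm when fully open. Jaw and fence stand 40 to 44 mm above the bed. Two rails 4 mm high beside the bed leave 70 mm between them (x = -35 to +35 mm).
- crank_axis (a point): Point on the upright axis on which the clamp's crank turns, at the height of the middle of its knob. Its axes are the clamp's (as bed_middle's); it lies at y = -128 mm from bed_middle.
- crank_knob (a point): Middle of the crank's upright black knob, 26 mm diameter, 58 mm tall, about 121 mm above the table, spinning freely on its own axis, 140 mm from the crank's axis; it can be gripped from above and led round in an arc. The crank's flat arm lies below it, top 92 mm above the table. x points outwards from the crank axis. The crank stays on the robot's side of its axis.
- screw (a joint): Turn of the clamp's screw (rad), 0 = wide open (a firm stop), growing clockwise seen from above; the jaw-to-fence gap is 124 mm - 25 mm x screw. It starts at 0.85 to 1.3, too narrow for the mould. Friction 0.5 N m (3.6 N at the knob), stays where left. The jaw's sprung pad meets the mould at about 0.96, the clutch slips at about 1.1. The crank's whole turn from wide open is screw + crank.
- crank (a joint): Turn of the crank relative to the screw (rad): 0 = engaged. Pulled clockwise with over 1.2 N m (9 N at the knob), the clutch slips: its spring pawl climbs a tooth (top at 0.19), then snaps down into the next notch at 0.38: the first click; the crank jumps 22 degrees on the toothed disc. There it is rigid again up to 1.2 N m; the second tooth tops at 0.57. Anticlockwise it drives the screw.
- jaw: The clamp's sliding jaw with a sprung rubber pad, 56 x 23 x 38 mm in all; its body origin lies under the clamp's middle when open and travels with the jaw.
- mould: The casting mould described above; body origin at the centre of its underside.
- bowl: Bystander: pinkish bowl, to be left alone; origin under its middle.
- sand_a: Bystander: black sanding block, to be left alone; origin under its middle.
- sand_b: Bystander: larger black sanding block, to be left alone; origin under its middle.
- cup_a: Bystander: cup, to be left alone; origin under its middle.
Things that resemble listed ones, but are neither listed nor needed, are in the scene too. Leave any pink or turquoise look-alike of the mould alone.

How it is judged:
By the outcome, as a careful person would: the job done as asked, in the order asked, and still so for the second after the job is handed in, with the robot touching nothing.
It also fails if it takes over 72 s, if anything falls off the work surface, if the arm or the gripper's body presses on something with over 40 N, if the wrist force passes 120 N, or if a joint passes its speed limit or range.

## Robot

A 7-joint arm with a two-finger parallel gripper is mounted at the origin on a cart in front of the work surface, level with it; the furniture and walls round the work are solid. World frame = base frame: x ahead of the robot, y to its left, z up, the work surface at z = 0. Lengths are in m, angles in rad, forces in N, time in s.
With the tool pointing down it reaches from about 0.4 to 0.875 m from the base axis. Payload 19.3 kg.
Tool frame: the origin (TCP) lies at the very end of the fingers, on their centre line; the grasp point (between the pads) lies bot.pinch_z behind it (bot.pinch_z is the distance from the TCP to the grasp point, in m); z points along the fingers, y is the line along which they close (so a half turn about z gives the same grasp; the last joint's range is limited). The gripper opens to 85 mm and grips with 20 to 120 N. Pads are 22 mm wide; open, the fingers measure 114 mm over their backs; the gripper's body (76 mm by 85 mm) begins 54 mm behind the grasp point. The pads swing forward as they close: fully open they stand 13 mm farther back than shut.
Start: joints at [1.136, 0.521, -0.036, 1.599, 0.021, 1.021, -0.113], TCP at [0.223, -0.584, 0.197] pointing down, gripper open.
Joint ranges: [-2.91, 2.91], [-0.3, 2.13], [-1.5, 1.42], [0.17, 2.43], [-1.26, 4.41], [0.16, 1.93], [-2.52, 2.52]. Speed limits (rad/s): [1.89, 1.89, 2.39, 2.39, 3.01, 3.01, 3.01].

## Interface

Orientations are given as [roll, pitch, yaw] about the fixed x, y, z axes, in that order (R = Rz(yaw) Ry(pitch) Rx(roll)).
In Python, from workcell import bot, grab_frame, ticket gives the robot as it stands.
- The arm moves only by the tool arm_command, never from a script. Its argument "commands" is a list of rows, each a list of 3 entries, a list of its own where there are three numbers: the shift along the world's x, y, z in mm, then the turn about the world's z in rad, then the gripper command: -1 is fully open, 1 is shut, values between are in proportion. In form: [[[tx, ty, tz], roll, fingers], ...]. A call has 1 to 20 rows; each row shifts and turns the commanded pose from where the row before left it; what a row does not reach is not made up. A row lasts 1/10 s, in which the tool goes at most 50 mm and 8.59 degrees, less where a joint would pass 70% of its speed; a pose out of reach is approached as far as the arm can. A call with a gripper value outside its range is refused whole. The fingers move at their own pace and stop on an object; "newtons" is the grip in N (left out, the last holds). Time passes only in rows, so rows that do not move let the fingers close. It gives the time, the measured TCP pose, the force, the opening and the grip force at its end, in the units of the state.
- bot.observe(): the state, without advancing time (a new reading comes with each control period).
- grab_frame(name): name is "side" or "top" or "wrist"; returns a dict with "image" (384x512x3 uint8, red, green, blue), "vertical_fov" (degrees; the focal length in pixels is half the picture's height over the tangent of half this angle, whatever the lens; pixels are square), "cx", "cy" (the principal point, pixels), "R" (3x3) and "t" (3): a world point X has camera coordinates R X + t. Camera axes: x right, y down, z forward; pixel columns grow to the right and rows downward; lengths in m; the calibration is good to about 2 mm. A picture is of the moment at which its call begins. There is no depth.
- ticket.job_done(): hands the job in; it is judged then, once.
The state is a dict: "clock": time; "qpos": joint angles; "qd": joint speeds; "joint_efforts": joint torques, N m; "position": TCP position; "tool_rot": TCP orientation; "force": force on the tool from outside, world axes, zero at the start; "moment": the same for the moment, N m; "grip_width": finger opening in m; "finger_force": force on a finger pad.
Only numpy, scipy, OpenCV 4.12 (cv2) and the standard library are available. Lean on these libraries where they do the work, as an engineer would, in place of code of your own. Each camera call takes 0.05 s, during which the arm holds its last target. There are 200 camera calls.

## Working session

There is one attempt and no reset: what is moved stays moved. The work goes in short steps, Python scripts to look and compute and a tool call to move; the robot and the scene stay as the last step left them, time stands still between calls to the robot, and variables do not carry over. Pictures are saved under pics/ and viewed, at most 10 in all, crops included, and the job is handed in when it is done.

Besides the shell and the picture viewer there is one more tool, called as a command line: name --argument value ..., lists and objects as JSON in quotes. arm_command: Moves the arm, as the interface text tells. Its arguments: {"type":"object","properties":{"commands":{"type":"array"},"newtons":{"type":"number"}},"required":["commands"]}

```bash
mkdir -p pics
cat > h.py <<'E'
import numpy as np, cv2
from workcell import bot, grab_frame, ticket
def snap(n,f):
    d=grab_frame(n); cv2.imwrite(f'pics/{f}.png',d['image'][:,:,::-1]); np.savez(f'pics/{f}.npz',**{k:v for k,v in d.items()}); return d
def foc(d): return 192/np.tan(np.radians(float(d['vertical_fov']))/2)
def ray(d,u,v):
    R=np.array(d['R']);t=np.array(d['t']);f=foc(d)
    return -R.T@t, R.T@np.array([(u-d['cx'])/f,(v-d['cy'])/f,1])
def onz(d,u,v,z):
    o,r=ray(d,u,v); return o+r*(z-o[2])/r[2]
def proj(d,X):
    c=np.array(d['R'])@np.array(X)+np.array(d['t']); f=foc(d); return [f*c[0]/c[2]+float(d['cx']),f*c[1]/c[2]+float(d['cy'])]
def tri(obs):
    A=np.zeros((3,3));b=np.zeros(3)
    for d,u,v in obs:
        o,r=ray(d,u,v); r=r/np.linalg.norm(r); P=np.eye(3)-np.outer(r,r); A+=P;b+=P@o
    return np.linalg.solve(A,b)
E
python3 - <<'E'
from h import *
a=snap('top','t0');b=snap('side','s0')
s=bot.observe();print(s['position'],s['tool_rot'],s['clock'],bot.pinch_z,s['grip_width'])
for d in(a,b):print(ray(d,256,192),d['vertical_fov'],d['cx'],d['cy'])
im=np.hstack([a['image'],b['image']])[:,:,::-1]
E
```

```text
[ 0.22280057 -0.58359874  0.19668936] [-3.14058486e+00  9.09842836e-05  3.64755811e-01] 0.1 0.0187 0.08556795785127363
(array([0.3320208 , 0.03414394, 1.26141036]), array([ 0.10038396, -0.02038817, -0.99475912])) 57.03138733337264 255.1920381249975 189.96672379021464
(array([0.85881763, 1.26732573, 1.26447652]), array([-0.22546949, -0.71955437, -0.65683189])) 42.88733448233166 253.65872159305349 192.20389799007052
```

View pics/t0.png

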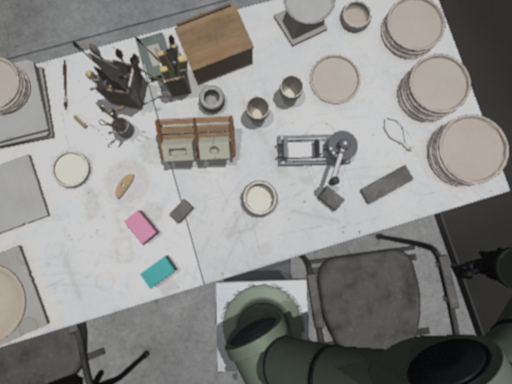

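View pics/s0.png

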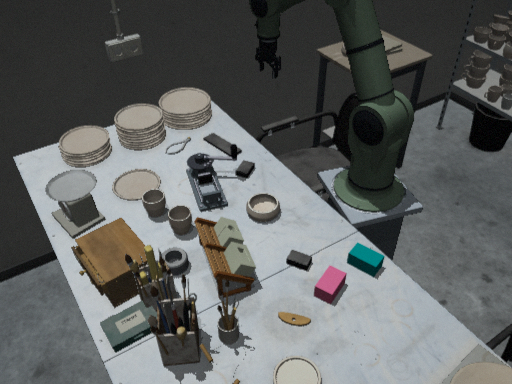

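The top view shows the rack at about (196,140) with blocks at (178,150) and (213,149). The clamp is at about (305,150), with the crank hub at about (341,146). Next I'll enlarge crops of both views.

Run:
```python
from h import *
a=cv2.imread('pics/t0.png');b=cv2.imread('pics/s0.png')
c=cv2.resize(a[105:215,150:360],None,fx=3.8,fy=3.8,interpolation=cv2.INTER_CUBIC)[:, :800]
cv2.imwrite('pics/c1.png',c)
c=cv2.resize(b[130:300,170:290],None,fx=3.5,fy=3.5,interpolation=cv2.INTER_CUBIC)
cv2.imwrite('pics/c2.png',c)
```

```text
(no output)
```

View pics/c1.png

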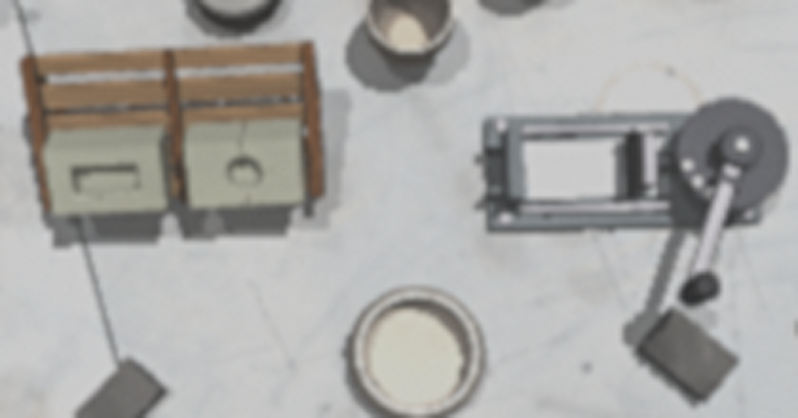

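View pics/c2.png

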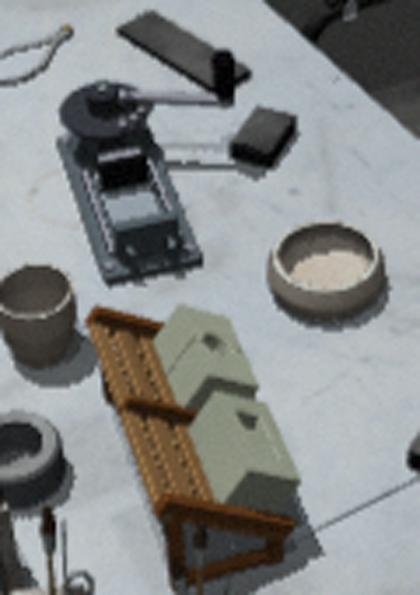

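The two candidates on the rack are the left block at crop (105,178), with an oblong hollow, and the right block at crop (245,170), with a round hole. The right one is the mould, in the slot at y=-60. The crops confirm it; the pink and turquoise blocks are look-alikes. The knob is at c1 (700,287) and c2 (224,76), and the hub at c1 (740,147).

Run:
```python
from h import *
a=dict(np.load('pics/t0.npz'));b=dict(np.load('pics/s0.npz'))
A=lambda x,y:(a,150+x/3.8-.4,105+y/3.8-.4)
B=lambda x,y:(b,170+x/3.5-.4,130+y/3.5-.4)
p=lambda n,X:print(n,np.round(X,4))
p('knob mid',tri([A(700,287),B(224,76)]))
p('knob top',tri([A(705,284),B(222,54)]))
p('knob@.121',onz(*A(700,287),.121)); p('side',onz(*B(224,76),.121))
p('hub',tri([A(741,145),B(102,92)]))
p('hole',tri([A(245,170),B(212,342)]))
p('oblong',tri([A(107,178),B(247,415)]))
for q in [(487,118),(487,230),(690,114),(690,230)]: p('clampcorner',onz(*A(*q),.015))
for q in [(525,140),(525,198),(620,137),(620,198)]: p('bed',onz(*A(*q),.02))
for q in [(22,60),(312,43),(45,218),(318,200)]: p('rack',onz(*A(*q),.1 if q[1]<100 else .03))
p('sand', onz(*A(690,355),.03)); p('bowl',onz(*A(415,350),.04));p('cup',onz(*A(410,20),.06))
```

```text
knob mid [ 0.4775 -0.2435  0.1231]
knob top [ 0.4775 -0.2408  0.1547]
knob@.121 [ 0.4789 -0.2445  0.121 ]
side [ 0.4757 -0.2454  0.121 ]
hub [ 0.6079 -0.2939  0.0955]
hole [0.5964 0.1447 0.1077]
oblong [0.5919 0.2604 0.1238]
clampcorner [ 0.66   -0.0761  0.015 ]
clampcorner [ 0.5522 -0.0721  0.015 ]
clampcorner [ 0.6589 -0.2698  0.015 ]
clampcorner [ 0.547  -0.2639  0.015 ]
bed [ 0.6365 -0.1108  0.02  ]
bed [ 0.5809 -0.1086  0.02  ]
bed [ 0.6371 -0.2009  0.02  ]
bed [ 0.5785 -0.1982  0.02  ]
rack [0.7006 0.3413 0.1   ]
rack [0.7098 0.0847 0.1   ]
rack [0.5719 0.3385 0.03  ]
rack [0.5821 0.0855 0.03  ]
sand [ 0.4276 -0.2541  0.03  ]
bowl [ 4.386e-01 -1.000e-04  4.000e-02]
cup [ 0.7424 -0.0044  0.06  ]
```

arm_command --commands '[[[21,28,1],-0.06,-1],[[21,28,1],-0.06,-1],[[21,28,1],-0.06,-1],[[21,28,0],-0.06,-1],[[21,28,0],-0.06,-1],[[21,28,0],-0.06,-1],[[21,28,0],-0.06,-1],[[21,28,0],-0.06,-1],[[21,28,0],-0.06,-1],[[21,28,0],-0.06,-1],[[21,28,0],-0.06,-1],[[21,28,0],-0.06,-1],[[0,0,0],0,-1],[[0,0,0],0,-1]]'

```text
clock: 1.5
position: [0.475, -0.2474, 0.1999]
tool_rot: [3.141, 0.001, -0.353]
force: [-0.9, -0.5, -0.0]
grip_width: 0.0856
finger_force: 0.0
```

Run:
```python
from h import *
d=snap('wrist','w1');s=bot.observe();print(s['position'],s['tool_rot'],s['force'],s['clock'])
print(d['vertical_fov'],ray(d,256,192))
for X in [(.4775,-.2435,.15),(.607,-.29,.1),(.4276,-.2541,.03)]:print(proj(d,X))
```

```text
[ 0.47451363 -0.24827858  0.20000657] [ 3.14123987e+00  4.78123217e-04 -3.54708761e-01] [ 0.07784475 -0.64999174  0.24697093] 1.55
67.72848995018484 (array([ 0.55078444, -0.27606536,  0.37742043]), array([-0.29446992,  0.10703765, -0.94964929]))
[np.float64(249.40889833685475), np.float64(197.6231984781743)]
[np.float64(248.26507983531798), np.float64(26.830676726309918)]
[np.float64(272.66783077032534), np.float64(198.31727441387093)]
```

View pics/w1.png

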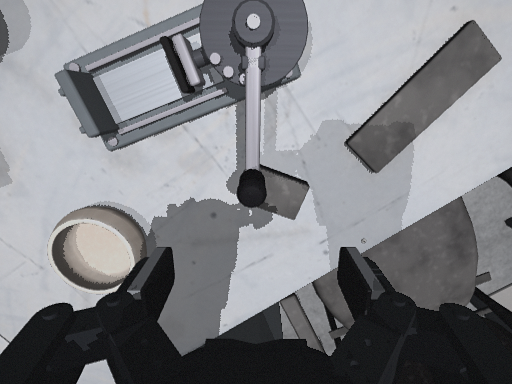

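The wrist view shows the knob at about (251,187), the hub centre at (253,21), and the clamp to its left, with the fence at (90,105) and the jaw pad at (178,65).

Run:
```python
from h import *
d=dict(np.load('pics/w1.npz'))
p=lambda n,X:print(n,np.round(X,4))
p('knob',onz(d,251,184,.15));p('knob blob',onz(d,251,188,.125))
for z in(.095,.11,.12):p('hub%.3f'%z,onz(d,253,21,z))
for q in [(113,150),(300,75),(55,70),(200,8)]:p('edge',onz(d,*q,.012))
for q in [(118,128),(200,92),(86,68),(160,38)]:p('railin',onz(d,*q,.022))
a=dict(np.load('pics/t0.npz'))
for z in(.095,.11,.12):p('hubtop',onz(a,150+741/3.8-.4,105+145/3.8-.4,z))
```

```text
knob [ 0.4883 -0.249   0.15  ]
knob blob [ 0.4778 -0.2446  0.125 ]
hub0.095 [ 0.6108 -0.2957  0.095 ]
hub0.110 [ 0.6076 -0.2946  0.11  ]
hub0.120 [ 0.6055 -0.2939  0.12  ]
edge [ 0.5541 -0.0823  0.012 ]
edge [ 0.5565 -0.3341  0.012 ]
edge [ 0.6614 -0.0647  0.012 ]
edge [ 0.6606 -0.2507  0.012 ]
railin [ 0.5757 -0.1066  0.022 ]
railin [ 0.5791 -0.217   0.022 ]
railin [ 0.648 -0.105  0.022]
railin [ 0.6464 -0.1981  0.022 ]
hubtop [ 0.6086 -0.2943  0.095 ]
hubtop [ 0.605  -0.2901  0.11  ]
hubtop [ 0.6027 -0.2873  0.12  ]
```

arm_command --commands '[[[4,3,-20],0,-1],[[0,0,-30],0,-1],[[0,0,-25],0,-1],[[0,0,-15],0,-1],[[0,0,0],0,0.5],[[0,0,0],0,1],[[0,0,0],0,1],[[0,0,0],0,1],[[0,0,0],0,1],[[0,0,0],0,1]]' --newtons 40

```text
clock: 2.55
position: [0.4792, -0.245, 0.1107]
tool_rot: [-3.142, -0.001, -0.355]
force: [-1.2, -0.6, 3.6]
grip_width: 0.0194
finger_force: 37.9
```

Run:
```python
from h import *
d=snap('wrist','w2');im=cv2.imread('pics/w2.png')[130:380,110:410]
e=snap('side','s2');im2=cv2.imread('pics/s2.png')[90:190,170:290]
cv2.imwrite('pics/c3.png',np.hstack([cv2.resize(im,(480,400)),cv2.resize(im2,(320,400)[0:2])]))
```

```text
(no output)
```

View pics/c3.png

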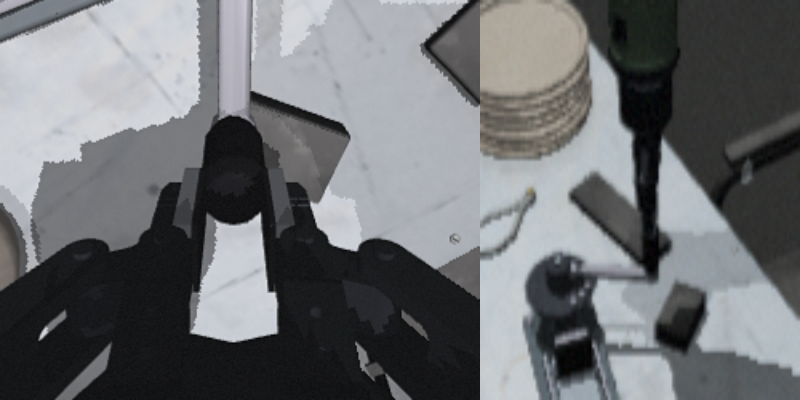

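The knob (top at wrist pixel (257,246)) sits at the front edge of the pads, so the gripper is off-centre along the radius and needs to move towards the hub.

Run:
```python
from h import *
d=dict(np.load('pics/w2.npz'))
s=bot.observe();P=s['position'];print(P,s['force'],s['grip_width'])
print(onz(d,257,244,.15),onz(d,255,208,.095),proj(d,[P[0],P[1],.15]),proj(d,[P[0],P[1],.129]))
```

```text
[ 0.47908721 -0.2449061   0.11050779] [-0.67449129  0.39515078  5.35683047] 0.01951512341329244
[ 0.48405774 -0.24831227  0.15      ] [ 0.48386838 -0.24695301  0.095     ] [np.float64(254.30081877866914), np.float64(253.53303246371974)] [np.float64(254.45796591833758), np.float64(235.96525707229853)]
```

arm_command --commands '[[[0,0,2],0,0],[[0,0,2],0,-0.1],[[6,-2,0],0,-0.1],[[0,0,0],0,1],[[0,0,0],0,1],[[0,0,0],0,1],[[0,0,0],0,1]]' --newtons 40

```text
clock: 3.35
position: [0.4855, -0.2472, 0.1148]
tool_rot: [3.142, -0.001, -0.355]
force: [0.2, -0.1, 9.7]
grip_width: -0.0002
finger_force: 4.9
```

Run:
```python
from h import *
d=snap('wrist','w3');im=cv2.imread('pics/w3.png')[130:380,110:410]
e=snap('side','s3');im2=cv2.imread('pics/s3.png')[90:190,170:290]
cv2.imwrite('pics/c4.png',np.hstack([cv2.resize(im,(480,400)),cv2.resize(im2,(320,400)[0:2])]))
```

```text
(no output)
```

View pics/c4.png

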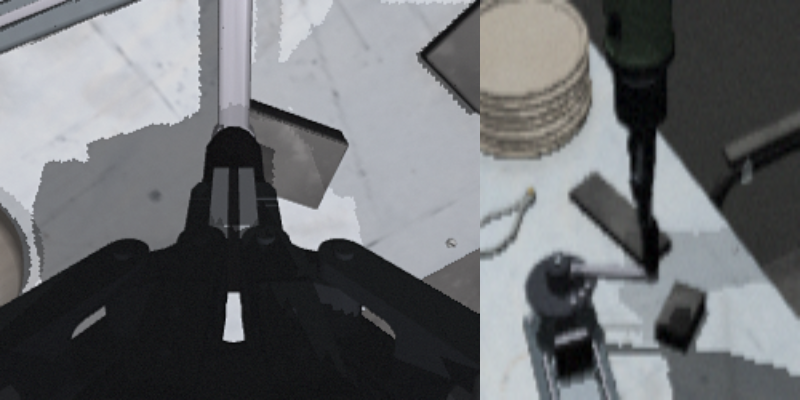

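Run:
```python
from h import *
d=dict(np.load('pics/w3.npz'));b=dict(np.load('pics/s0.npz'));s=bot.observe();P=s['position'];print(P,s['force'],s['grip_width'])
print('tcp wrist',proj(d,P),'crop',(np.array(proj(d,P))-[110,130])*1.6)
for z in(.092,.115,.121,.15):
    print(z,'side',proj(b,[.484,-.247,z]),'crop wrist',(np.array(proj(d,[.484,-.247,z]))-[110,130])*1.6)
im=cv2.imread('pics/s0.png')[140:162,228:240].sum(2);print(im)
```

```text
[ 0.48553815 -0.24718948  0.11481452] [ 0.80592796 -0.90158558 10.07535381] 0.00022597036688272264
tcp wrist [np.float64(254.60742804202494), np.float64(223.48229234657535)] crop [231.37188487 149.57166775]
0.092 side [np.float64(231.75629622833674), np.float64(157.3746403239249)] crop wrist [232.30148239 132.39683554]
0.115 side [np.float64(231.52462292627942), np.float64(152.7099021767556)] crop wrist [232.21444135 153.00952066]
0.121 side [np.float64(231.46358832242876), np.float64(151.4809714266376)] crop wrist [232.1884169  159.17251948]
0.15 side [np.float64(231.16502913431978), np.float64(145.46948705794972)] crop wrist [232.03665153 195.11294502]
[[537 550 561 557 556 567 562 555 556 564 557 561]
 [479 513 546 554 559 560 555 557 560 552 562 558]
 [268 373 492 544 551 559 562 560 557 557 556 550]
 [239 241 306 463 489 482 489 515 551 557 561 556]
 [226 217 214 242 224 231 230 319 504 549 554 552]
 [218 214 196 102  47  13  41  46 336 528 542 544]
 [217 217 142  62  32  52  41  34 194 475 536 542]
 [237 245 116  21  35  28  38  20  19 345 463 500]
 [261 244 147  46  27  33  43  13  22 203 255 326]
 [262 253 161  47  13  16   1  15  17 204 210 211]
 [256 257 203  73  31  10   9  17   1 190 200 187]
 [250 251 190  55  15  11  11  11  33 161 155  63]
 [238 243 185  60  21   9   0  24  12  61  41  68]
 [163 225 189  58   0   6  21  22  15  35 127 269]
 [ 85 116 157  66  11  19   7   6  13 189 330 506]
 [255  90  43  18   5  18  15   0  27 405 513 537]
 [422 290 232 119  17   0  24   6  54 504 549 552]
 [443 440 447 331 103  22  11  20 111 510 549 543]
 [380 388 405 409 188  74  92  90 144 520 547 557]
 [215 226 220 223 246 167 179 150 198 518 552 541]
 [416 408 411 412 372 295 267 314 398 539 572 550]
 [552 558 559 559 546 502 488 545 547 557 557 555]]
```

Run:
```python
from h import *
o=[]
for n in('w2','w3'):
    im=cv2.imread(f'pics/{n}.png')[190:300,200:310].astype(float)
    o.append(cv2.resize((np.clip(im*5/255,0,1)**.7*255).astype(np.uint8),(400,400),interpolation=cv2.INTER_CUBIC))
cv2.imwrite('pics/c5.png',np.hstack(o))
```

```text
(no output)
```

View pics/c5.png

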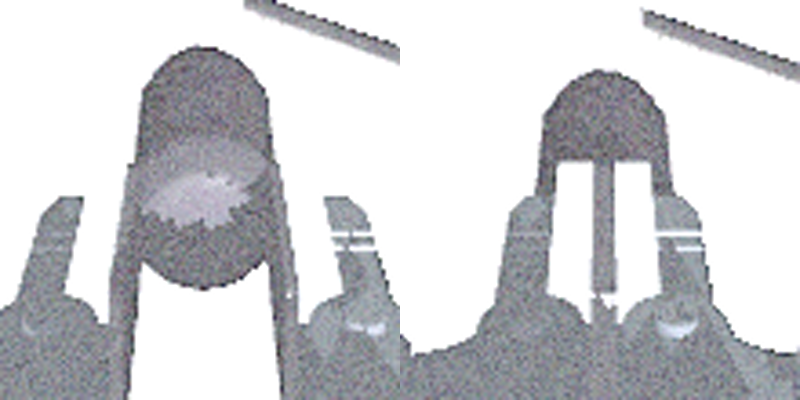

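Brightened, the pictures show the knob between the pads in the first try (top at about (255,246)). In the second try the fingers have closed above its top. So the knob has to be gripped lower and a little farther out.

arm_command --commands '[[[0,0,5],0,-0.2],[[0,0,0],0,-0.6],[[-7,2,0],0,-0.6],[[0,0,-7],0,-0.6],[[0,0,-7],0,-0.6],[[0,0,-5],0,-0.6],[[0,0,0],0,-0.6]]'

```text
clock: 4.15
position: [0.4775, -0.2446, 0.0991]
tool_rot: [-3.141, 0.002, -0.355]
force: [0.9, 0.4, -0.3]
grip_width: 0.0684
finger_force: 0.0
```

arm_command --commands '[[[0,0,0],0,0.5],[[0,0,0],0,1],[[0,0,0],0,1],[[0,0,0],0,1],[[0,0,0],0,1],[[0,0,0],0,1]]' --newtons 40

```text
clock: 4.75
position: [0.4781, -0.2448, 0.1003]
tool_rot: [-3.141, -0.0, -0.355]
force: [-1.0, 2.5, 2.7]
grip_width: 0.0239
finger_force: 39.1
```

Run:
```python
import numpy as np
P=np.array([.478,-.2447]);C=np.array([.609,-.293]);r=(P-C)*1000*1.002;a0=np.degrees(np.arctan2(r[1],r[0]));R=np.hypot(*r);print(a0,R)
a=np.radians(a0+4*np.arange(-6,24));p=R*np.c_[np.cos(a),np.sin(a)]
for k in range(29):print(int(round(4*(k-6))),np.round(p[k+1]-p[k],1).tolist())
```

```text
159.7609539306375 139.89976245712498
-24 [-6.6, -7.2]
-20 [-6.0, -7.7]
-16 [-5.5, -8.1]
-12 [-4.9, -8.4]
-8 [-4.3, -8.8]
-4 [-3.7, -9.0]
0 [-3.1, -9.3]
4 [-2.4, -9.5]
8 [-1.7, -9.6]
12 [-1.1, -9.7]
16 [-0.4, -9.8]
20 [0.3, -9.8]
24 [1.0, -9.7]
28 [1.7, -9.6]
32 [2.3, -9.5]
36 [3.0, -9.3]
40 [3.6, -9.1]
44 [4.2, -8.8]
48 [4.8, -8.5]
52 [5.4, -8.1]
56 [6.0, -7.7]
60 [6.5, -7.3]
64 [7.0, -6.8]
68 [7.5, -6.3]
72 [7.9, -5.8]
76 [8.3, -5.2]
80 [8.6, -4.6]
84 [8.9, -4.0]
88 [9.2, -3.4]
```

arm_command --commands '[[[-3.1,-9.3,0],0.07,1],[[-2.4,-9.5,0],0.07,1],[[-1.7,-9.6,0],0.07,1],[[-1.1,-9.7,0],0.07,1],[[-0.4,-9.8,0],0.07,1]]' --newtons 40

```text
clock: 5.25
position: [0.4689, -0.2928, 0.1002]
tool_rot: [-3.141, 0.001, -0.002]
force: [-1.2, 4.2, 5.0]
grip_width: 0.0238
finger_force: 39.3
```

arm_command --commands '[[[0.3,-9.8,0],0.07,1],[[1.0,-9.7,0],0.07,1],[[1.7,-9.6,0],0.07,1],[[2.3,-9.5,0],0.07,1],[[3.0,-9.3,0],0.07,1],[[3.6,-9.1,0],0.07,1]]'

```text
clock: 5.85
position: [0.4803, -0.3502, 0.1001]
tool_rot: [-3.141, 0.001, 0.417]
force: [-5.3, 2.1, 6.1]
grip_width: 0.0235
finger_force: 39.4
```

arm_command --commands '[[[4.2,-8.8,0],0.07,1],[[4.8,-8.5,0],0.07,1],[[0,0,0],0,1]]'

```text
clock: 6.15
position: [0.4898, -0.3684, 0.1001]
tool_rot: [3.141, 0.001, 0.555]
force: [-5.0, -2.8, 6.0]
grip_width: 0.0239
finger_force: 39.4
```

arm_command --commands '[[[2.7,-4.1,0],0.035,1],[[2.7,-4.0,0],0.035,1],[[0,0,0],0,1]]'

```text
clock: 6.45
position: [0.4947, -0.3757, 0.1001]
tool_rot: [-3.141, 0.001, 0.624]
force: [-6.0, -0.5, 5.6]
grip_width: 0.0237
finger_force: 39.5
```

arm_command --commands '[[[3.0,-3.9,0],0.035,1],[[3.0,-3.8,0],0.035,1],[[0,0,0],0,1]]'

```text
clock: 6.75
position: [0.4966, -0.3793, 0.0986]
tool_rot: [-3.13, 0.004, 0.694]
force: [-28.1, 21.4, 16.8]
grip_width: 0.0237
finger_force: 41.5
```

arm_command --commands '[[[-3,3,0],0,1],[[0,0,0],0,1]]'

```text
clock: 6.95
position: [0.4957, -0.3777, 0.0996]
tool_rot: [-3.136, 0.002, 0.693]
force: [-15.1, 12.0, 9.6]
grip_width: 0.0237
finger_force: 40.3
```

arm_command --commands '[[[-2.5,2.5,0],0,1],[[0,0,0],0,1],[[0,0,0],0,-0.5],[[0,0,0],0,-1],[[0,0,20],0,-1],[[0,0,40],0,-1],[[0,0,40],0,-1]]'

```text
clock: 7.65
position: [0.4958, -0.3771, 0.201]
tool_rot: [-3.141, 0.0, 0.694]
force: [0.7, 0.1, 0.1]
grip_width: 0.0856
finger_force: 0.0
```

Run:
```python
from h import *
s=bot.observe();print(s['position'],s['tool_rot'],s['force'],np.round(s['qpos'],3))
```

```text
[ 0.49577108 -0.37707883  0.20098345] [-3.14053551e+00  7.92289328e-05  6.94069139e-01] [0.73507292 0.05830687 0.12111093] [ 0.746  0.526 -0.283  1.59   0.162  1.049 -0.458]
```

arm_command --commands '[[[8,37.5,6],0.0655,-1],[[8,37.5,6],0.0655,-1],[[8,37.5,6],0.0655,-1],[[8,37.5,6],0.0655,-1],[[8,37.5,6],0.0655,-1],[[8,37.5,6],0.0655,-1],[[8,37.5,6],0.0655,-1],[[8,37.5,6],0.0655,-1],[[8,37.5,6],0.0655,-1],[[8,37.5,6],0.0655,-1],[[8,37.5,0],0.0655,-1],[[8,37.5,0],0.0655,-1],[[8,37.5,0],0.0655,-1],[[8,37.5,0],0.0655,-1],[[0,0,0],0,-1],[[0,0,0],0,-1]]'

```text
clock: 9.25
position: [0.6079, 0.1485, 0.2598]
tool_rot: [-3.141, -0.0, 1.612]
force: [-0.1, -1.9, -0.7]
grip_width: 0.0853
finger_force: 0.0
```

Run:
```python
from h import *
d=snap('wrist','w4');s=bot.observe();print(s['position'],s['tool_rot'],s['force'],s['clock'])
e=snap('top','t4');im2=cv2.resize(cv2.imread('pics/t4.png')[120:180,270:370],(500,300),interpolation=cv2.INTER_CUBIC)
w=cv2.imread('pics/w4.png'); c=np.zeros((584,800,3),np.uint8); c[:384,:512]=w; c[:384,512:]=cv2.resize(cv2.imread('pics/t4.png')[120:180,275:345],(288,384)); 
cv2.imwrite('pics/c6.png',c[:384]); print(proj(d,(.5964,.1447,.1077)))
```

```text
[0.60805784 0.14723865 0.25992259] [-3.14137907e+00  4.32828992e-04  1.61080371e+00] [ 0.86037556 -0.63645625  0.56071778] 9.3
[np.float64(245.62434323263133), np.float64(171.6920352278479)]
```

View pics/c6.png

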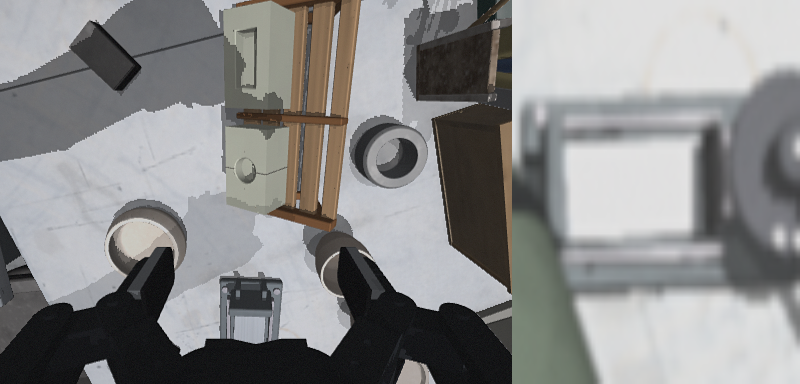

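The mould's hole appears at (245,170), within 2 px of the prediction. The clamp jaw is fully open.

arm_command --commands '[[[-1,-2,-30],0,-1],[[0,0,-40],0,-1],[[0,0,-40],0,-1],[[0,0,-30],0,-1],[[0,0,-15],0,-1],[[0,0,0],0,-1],[[0,0,0],0,-1]]' --newtons 30

```text
clock: 10.05
position: [0.6078, 0.1455, 0.1065]
tool_rot: [3.14, -0.0, 1.611]
force: [-0.2, 0.5, 0.2]
grip_width: 0.0854
finger_force: 0.0
```

arm_command --commands '[[[0,0,-6],0,-1],[[0,0,-6],0,-1],[[0,0,-5],0,-1],[[0,0,0],0,-1]]'

```text
clock: 10.45
position: [0.6067, 0.1455, 0.0876]
tool_rot: [-3.141, 0.0, 1.612]
force: [-0.4, 0.3, -0.0]
grip_width: 0.085
finger_force: 0.0
```

arm_command --commands '[[[0,0,0],0,-0.6],[[0,0,0],0,-0.4],[[0,0,0],0,-0.2],[[0,0,0],0,-0.2]]' --newtons 30

```text
clock: 10.85
position: [0.6071, 0.1456, 0.0883]
tool_rot: [3.141, -0.0, 1.612]
force: [-0.0, -0.2, -0.0]
grip_width: 0.0512
finger_force: 0.0
```

The fingers closed to 51 mm without touching anything. This fits what happened at the knob: the fingertips stand about 30 mm higher than the reported TCP. I'll reopen and descend by feel.

arm_command --commands '[[[0,0,0],0,-1],[[0,0,0],0,-1],[[0,0,0],0,-1],[[0,0,-6],0,-1],[[0,0,-6],0,-1],[[0,0,0],0,-1]]'

```text
clock: 11.45
position: [0.6065, 0.1454, 0.075]
tool_rot: [-3.14, 0.0, 1.612]
force: [0.2, 0.8, 0.4]
grip_width: 0.0857
finger_force: 0.0
```

arm_command --commands '[[[0,0,-4],0,-1],[[0,0,-4],0,-1],[[0,0,0],0,-1]]'

```text
clock: 11.75
position: [0.6068, 0.1455, 0.0676]
tool_rot: [-3.141, 0.0, 1.612]
force: [-0.4, 0.3, -0.5]
grip_width: 0.0854
finger_force: 0.0
```

arm_command --commands '[[[0,0,-4],0,-1],[[0,0,-4],0,-1],[[0,0,0],0,-1]]'

```text
clock: 12.05
position: [0.6067, 0.1455, 0.0596]
tool_rot: [-3.141, 0.0, 1.612]
force: [-0.1, -0.2, -0.6]
grip_width: 0.0857
finger_force: 0.0
```

arm_command --commands '[[[0,0,-4],0,-1],[[0,0,-3],0,-1],[[0,0,0],0,-1]]'

```text
clock: 12.35
position: [0.6068, 0.1456, 0.0527]
tool_rot: [-3.141, 0.0, 1.612]
force: [-0.8, 0.6, 0.7]
grip_width: 0.0855
finger_force: 0.0
```

arm_command --commands '[[[0,0,-3],0,-1],[[0,0,-3],0,-1],[[0,0,0],0,-1]]'

```text
clock: 12.65
position: [0.6068, 0.1455, 0.0467]
tool_rot: [-3.141, 0.0, 1.612]
force: [-0.9, -0.5, 0.1]
grip_width: 0.0853
finger_force: 0.0
```

arm_command --commands '[[[0,0,0],0,-0.8],[[0,0,0],0,-0.7],[[0,0,0],0,-0.7]]' --newtons 20

```text
clock: 12.95
position: [0.6071, 0.1456, 0.0473]
tool_rot: [3.141, -0.0, 1.612]
force: [0.9, -0.7, 0.7]
grip_width: 0.0727
finger_force: 0.0
```

arm_command --commands '[[[0,0,0],0,-0.6],[[0,0,0],0,-0.55],[[0,0,0],0,-0.55]]'

```text
clock: 13.25
position: [0.6076, 0.1457, 0.0476]
tool_rot: [3.14, -0.0, 1.612]
force: [3.2, -0.2, 4.0]
grip_width: 0.0664
finger_force: 4.7
```

Contact is on the uphill face at about 66 mm opening. I'll open slightly and go down until the uphill finger feels the slats, so that the downhill finger reaches below the block's leading edge.

arm_command --commands '[[[0,0,0],0,-0.8],[[0,0,0],0,-0.8],[[1,0,-3],0,-0.8],[[0,0,-2],0,-0.8],[[0,0,0],0,-0.8]]'

```text
clock: 13.75
position: [0.6077, 0.1455, 0.0417]
tool_rot: [-3.141, 0.0, 1.612]
force: [0.2, -0.2, -0.4]
grip_width: 0.077
finger_force: 0.0
```

arm_command --commands '[[[0,0,-2],0,-0.8],[[0,0,0],0,-0.8]]'

```text
clock: 13.95
position: [0.6079, 0.1456, 0.0399]
tool_rot: [-3.141, 0.0, 1.612]
force: [0.2, -0.1, 0.4]
grip_width: 0.0769
finger_force: 0.0
```

arm_command --commands '[[[0,0,-2],0,-0.8],[[0,0,0],0,-0.8]]'

```text
clock: 14.15
position: [0.6083, 0.1457, 0.0384]
tool_rot: [3.141, -0.0, 1.612]
force: [-0.8, -0.8, 4.1]
grip_width: 0.0773
finger_force: 2.0
```

arm_command --commands '[[[0,0,0],0,-0.7],[[0,0,-1],0,-0.65],[[0,0,-1],0,-0.65],[[0,0,0],0,-0.65]]' --newtons 40

```text
clock: 14.55
position: [0.6081, 0.1457, 0.0387]
tool_rot: [3.141, 0.001, 1.611]
force: [-16.4, -5.4, 46.5]
grip_width: 0.073
finger_force: 41.4
```

arm_command --commands '[[[0,0,2],0,-0.6],[[0,0,1],0,-0.4],[[0,0,0],0,0],[[0,0,0],0,0]]' --newtons 40

```text
clock: 14.95
position: [0.608, 0.1457, 0.0394]
tool_rot: [-3.141, 0.0, 1.612]
force: [-3.8, 0.0, 9.7]
grip_width: 0.0728
finger_force: 43.8
```

arm_command --commands '[[[0,0,0],0,1],[[0,0,0],0,1],[[0,0,2],0,1],[[0,0,2],0,1],[[0,0,3],0,1],[[0,0,0],0,1]]' --newtons 70

```text
clock: 15.55
position: [0.6082, 0.1456, 0.0463]
tool_rot: [3.141, -0.0, 1.612]
force: [-0.2, -0.6, -4.5]
grip_width: 0.0706
finger_force: 72.0
```

arm_command --commands '[[[0,0,8],0,1],[[0,0,10],0,1],[[0,0,12],0,1],[[0,0,15],0,1],[[0,0,15],0,1],[[0,0,15],0,1],[[0,0,15],0,1],[[0,0,0],0,1],[[0,0,0],0,1]]'

```text
clock: 16.45
position: [0.6081, 0.1455, 0.1363]
tool_rot: [3.141, 0.0, 1.612]
force: [-1.2, 0.1, -4.2]
grip_width: 0.0709
finger_force: 72.6
```

Run:
```python
from h import *
w=snap('wrist','w5');e=snap('side','s5');s=bot.observe();P=s['position'];print(P,s['force'],s['grip_width'])
print(proj(w,P),proj(e,P))
a=cv2.imread('pics/w5.png')[90:380,110:410];b=cv2.imread('pics/s5.png')[160:280,180:280]
a[:]=np.clip(a*1.6,0,255)
cv2.imwrite('pics/c7.png',np.hstack([cv2.resize(a,(414,400)),cv2.resize(b,(333,400),interpolation=cv2.INTER_CUBIC)]))
```

```text
[0.60767791 0.14546574 0.13549077] [-0.24579508 -0.3696824  -4.47442014] 0.07077802508041414
[np.float64(254.86504566944402), np.float64(221.66294937797468)] [np.float64(227.1261850243514), np.float64(222.35932109182846)]
```

View pics/c7.png

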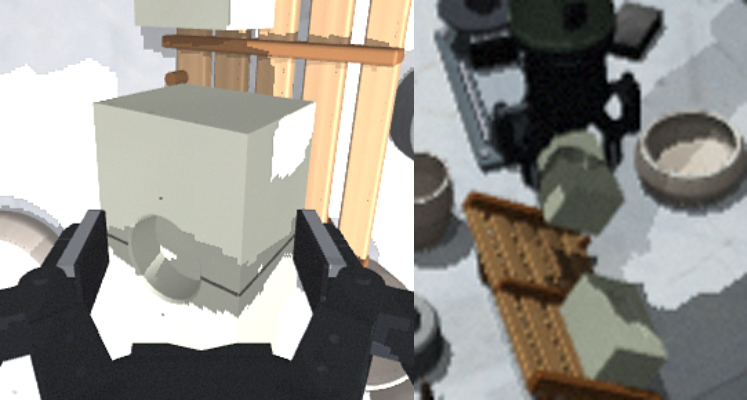

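The mould (round hole at crop (165,258)) is off the rack and held mid-length, still tilted about 35°. The oblong block is still in its slot. I'll carry the mould to the clamp.

arm_command --commands '[[[0,-6,10],0,1],[[0,-14,10],0,1],[[-1,-20,10],-0.005,1],[[-1,-25,8],-0.005,1],[[-1,-25,5],-0.005,1],[[-1,-25,0],-0.005,1],[[-1,-25,0],-0.005,1],[[-1,-25,0],-0.005,1],[[-1,-25,0],-0.005,1],[[-1,-25,0],-0.005,1],[[-1,-25,0],-0.005,1],[[-1,-25,0],-0.005,1],[[-1,-20,0],0,1],[[0,-15,0],0,1],[[0,-9,0],0,1],[[0,0,0],0,1],[[0,0,0],0,1]]'

```text
clock: 18.25
position: [0.5971, -0.1625, 0.1793]
tool_rot: [3.141, -0.001, 1.562]
force: [0.3, 0.9, -3.9]
grip_width: 0.0706
finger_force: 72.9
```

arm_command --commands '[[[0,0,-10],0,1],[[0,0,-20],0,1],[[0,0,-25],0,1],[[0,0,-25],0,1],[[0,0,-25],0,1],[[0,0,-20],0,1],[[0,0,-15],0,1],[[0,0,-6],0,1],[[0,0,0],0,1],[[0,0,0],0,1]]'

```text
clock: 19.25
position: [0.5976, -0.1632, 0.0339]
tool_rot: [3.141, 0.0, 1.562]
force: [0.6, -0.3, -4.2]
grip_width: 0.071
finger_force: 72.9
```

arm_command --commands '[[[0,0,-4],0,1],[[0,0,-4],0,1],[[0,0,-4],0,1],[[0,0,0],0,1]]'

```text
clock: 19.65
position: [0.5967, -0.1634, 0.0206]
tool_rot: [-3.141, -0.0, 1.562]
force: [0.0, 0.5, -3.9]
grip_width: 0.0708
finger_force: 72.9
```

arm_command --commands '[[[0,0,-3],0,1],[[0,0,-3],0,1],[[0,0,0],0,1]]'

```text
clock: 19.95
position: [0.5973, -0.1635, 0.0154]
tool_rot: [3.141, 0.0, 1.562]
force: [-2.1, -0.4, 1.6]
grip_width: 0.0706
finger_force: 73.9
```

arm_command --commands '[[[0,0,-2],0,1],[[0,0,-2],0,1],[[0,0,0],0,1]]'

```text
clock: 20.25
position: [0.5976, -0.1637, 0.0144]
tool_rot: [3.14, 0.002, 1.561]
force: [-18.3, 2.6, 57.2]
grip_width: 0.0709
finger_force: 82.8
```

arm_command --commands '[[[0,0,3],0,1],[[0,0,3],0,1],[[-5,0,0],0,1],[[-5,0,0],0,1],[[-2,0,0],0,1],[[0,0,-2],0,1],[[0,0,-2],0,1],[[0,0,0],0,1]]'

```text
clock: 21.05
position: [0.5867, -0.1633, 0.0142]
tool_rot: [3.138, 0.0, 1.562]
force: [4.2, 0.6, 10.4]
grip_width: 0.0707
finger_force: 76.1
```

arm_command --commands '[[[0,0,0],0,-0.7],[[1,0,0],0,-0.75],[[2,0,0],0,-0.8],[[3,0,0],0,-0.9],[[4,0,0],0,-1],[[4,0,0],0,-1],[[3,0,0],0,-1],[[3,0,0],0,-1],[[0,0,0],0,-1],[[0,0,0],0,-1]]' --newtons 20

```text
clock: 22.05
position: [0.6049, -0.1634, 0.0131]
tool_rot: [-3.141, 0.0, 1.562]
force: [0.5, -0.2, 0.1]
grip_width: 0.0853
finger_force: 0.0
```

arm_command --commands '[[[1,0,-4],0,-1],[[1,0,-4],0,-1],[[0,0,0],0,-1],[[0,0,0],0,-0.7],[[0,0,0],0,-0.5],[[0,0,0],0,-0.3],[[0,0,0],0,0],[[0,0,0],0,0]]' --newtons 20

```text
clock: 22.85
position: [0.6069, -0.1634, 0.0053]
tool_rot: [-3.141, 0.0, 1.562]
force: [-3.7, 1.2, 4.2]
grip_width: 0.0598
finger_force: 22.8
```

Opening 59.8 mm, so the mould is level and square between the pads. I'll release it and go to the knob.

arm_command --commands '[[[0,0,0],0,-0.6],[[0,0,0],0,-1],[[0,0,0],0,-1],[[0,0,15],0,-1],[[0,0,40],0,-1],[[0,0,40],0,-1],[[0,0,40],0,-1],[[0,0,30],0,-1],[[-14,-26.5,0],-0.108,-1],[[-14,-26.5,0],-0.108,-1],[[-14,-26.5,0],-0.108,-1],[[-14,-27,0],-0.108,-1],[[-14,-27,0],-0.109,-1],[[-14,-27,0],-0.109,-1],[[-14,-27,0],-0.109,-1],[[-13,-27,0],-0.109,-1],[[0,0,0],0,-1],[[0,0,0],0,-1]]'

```text
clock: 24.65
position: [0.496, -0.378, 0.1711]
tool_rot: [3.141, -0.001, 0.694]
force: [0.2, 1.0, -0.6]
grip_width: 0.0854
finger_force: 0.0
```

Run:
```python
from h import *
d=snap('top','t6');snap('side','s6');w=snap('wrist','w6');s=bot.observe();print(s['position'],s['tool_rot'],s['clock'])
print('knob',proj(w,[.4955,-.3775,.115]))
for n,z in[('mould top',.07)]:
    for x in(-.03,.03):
        for y in(-.05,.05):print(np.round(proj(d,[.607+x,-.164+y,z]),1))
print('rails',[np.round(proj(d,[.607+x,-.165,.024]),1) for x in(-.035,.035)])
g=cv2.cvtColor(cv2.imread('pics/t6.png'),cv2.COLOR_BGR2GRAY)
print('cols',278,'..');print(g[132:170:1,278:338:3])
wg=cv2.cvtColor(cv2.imread('pics/w6.png'),cv2.COLOR_BGR2GRAY);m=(wg[120:260,180:330]<40);ys,xs=np.nonzero(m);print('dark',len(xs),xs.mean()+180,ys.mean()+120)
```

```text
[ 0.49677506 -0.37679535  0.1706801 ] [ 3.14140497e+00 -7.53977758e-04  6.96030922e-01] 24.8
knob [np.float64(254.49859934538642), np.float64(197.31723921787747)]
[319.9 154.1]
[290.9 154.9]
[319.1 137. ]
[290.2 137.8]
rails [array([303.8, 158.5]), array([302.9, 139.3])]
cols 278 ..
[[219 219 215 220 217 220 219 218 220 217 217 223 223 223 223 223 223 223
  223 172]
 [220 217 216 222 219 220 220 220 221 211 215 222 221 222 221 220 220 220
  209 135]
 [214 211 212 218 214 214 215 217 199 195 199 192 193 196 194 190 188 190
  172 117]
 [190 196 185 189 187 187 184 185 166 166 169 157 156 160 158 152 151 155
  130 118]
 [157 190 154 153 154 154 150 148 145 147 148 147 147 150 152 151 144 143
  117 118]
 [134 203 147 146 152 154 150 145 147 153 156 160 169 177 178 173 151 134
  118 119]
 [127 200 141 158 180 192 188 185 187 187 195 195 202 211 195 164 151 119
  119 117]
 [126 163 134 159 193 220 218 218 221 211 220 220 220 221 163 112 144 104
  118 118]
 [127 124 133 136 178 221 221 221 222 217 222 221 220 221 132  68 146 104
  118 118]
 [130 118 134 127 166 220 220 220 221 209 221 219 2
[... 1761 characters left out ...]
48 148 146 144 147 145 142 142 143 142 114  85
   86  77]
 [128 157 163 150 149 145 150 146 144 141 142 137 131 132 129 128 112  79
   82  77]
 [126 134 129 130 129 126 126 121 117 126 120 115 120 122 119 115 115  86
   86  91]
 [132 118 115 116 119 115 116 118 121 162 143 141 172 173 170 168 172 129
  111 110]
 [171 164 163 168 174 169 168 170 173 197 191 190 214 215 209 210 214 183
  144 137]
 [197 202 202 207 215 210 204 202 204 205 211 212 219 221 215 216 218 208
  188 186]
 [201 206 208 211 220 217 209 207 207 208 212 215 218 220 214 216 213 210
  216 218]
 [199 206 205 208 217 217 211 210 208 212 213 216 218 219 213 216 210 209
  219 221]]
dark 1306 255.89816232771824 201.8147013782542
```

Run:
```python
from h import *
d=dict(np.load('pics/t6.npz'));s=dict(np.load('pics/s6.npz'));w=dict(np.load('pics/w6.npz'))
for v in(134.7,165.3):print(onz(d,300,v,.012),onz(d,300,v,0.02))
for v in(137.9,155.0):print('mould',onz(d,300,v,.07))
g=cv2.cvtColor(cv2.imread('pics/s6.png'),cv2.COLOR_BGR2GRAY)
print([np.round(proj(s,[.607+x,-.162+y,z]),1).tolist() for z in(.07,.02) for x in(-.03,.03) for y in(-.05,.05)])
print(g[166:208:1,194:226:2])
print(onz(w,256,201.8,.12),onz(w,256,201.8,.09))
```

```text
[ 0.66224326 -0.15712425  0.012     ] [ 0.66012884 -0.15589956  0.02      ]
[ 0.54996077 -0.15226833  0.012     ] [ 0.5485653  -0.15107473  0.02      ]
mould [ 0.63562202 -0.14775688  0.07      ]
mould [ 0.57565861 -0.14516362  0.07      ]
[[211.5, 171.5], [217.9, 187.3], [196.5, 174.5], [202.3, 190.5], [212.3, 181.3], [218.6, 197.2], [197.6, 184.4], [203.3, 200.5]]
[[ 58  59  56  57  60  64  56  37  37  95 191 171  89  88 127 193]
 [ 57  60  59  60  58  52  37  21  25  25 187 103  86 125 187 187]
 [ 47  51  54  49  44  33  32  33  29  30 157  85 116 182 182 187]
 [ 23  26  26  24  30  40  73  63  25  26  79  87 176 182 186 188]
 [ 25  29  40  42  57  64  86  68  21  42  74 124 186 184 185 187]
 [ 21  37  81  61  67  35  35  50 100 101  55 179 185 184 187 189]
 [ 28  31  72  29  45  74 109 127 189 167  48 153 191 192 189 192]
 [ 26  24  49  98 124 152 189 191 192 191  53  85 192 193 192 185]
 [ 28  14 120 187 192 193 194 192 192 190  72  85 192 188 189 180]
 [ 28  18 179 192 187 189 191 190 192 190  99  83 186 180 186 186]
 [ 33  24 164 189 188 192 192 189 188 191 138  84 176 181 190
[... 1459 characters left out ...]
 34  91  42  64 104]
 [194  99 102  90  94  31  35  34  30  34  36  31  97  51  57 117]
 [194 103  98  65  87  32  67  38  32  32  26  32  88  41  76 141]
 [193 115 102  81  89  35  90  53  33  34  32  31  27  27  41 100]
 [193 145 104 105  59  29  50  59  33  34  32  33  30  29  45  62]
 [192 192  97 105  72  36  30  35  34  30  40  41  31  25  59  87]
 [194 195  97 118 105  40  30  33  36  45  44  44  41  28  74  62]
 [195 193  95 139 110  70  30  30  46  62  54  45  52  31  37  38]
 [196 194 102 112  94 103  62  35  51  80  71  44  31  34  54  57]
 [192 197 134  74  84  99  91  34  59  44  34  35  50  56  84 125]]
[ 0.49457042 -0.37995771  0.12      ] [ 0.48617536 -0.38706223  0.09      ]
```

The mould is measured at x 0.576–0.636 (60.0 mm wide), with its top corners at z = 0.07. So it lies level and centred between the rails, and clear of jaw and fence. Next is the knob.

arm_command --commands '[[[-1,-1,-25],0,-1],[[0,0,-25],0,-1],[[0,0,-18],0,-1],[[0,0,-10],0,-1],[[0,0,-4],0,-1],[[0,0,0],0,0],[[0,0,0],0,0.5],[[0,0,0],0,1],[[0,0,0],0,1],[[0,0,0],0,1],[[0,0,0],0,1]]' --newtons 40

```text
clock: 25.9
position: [0.4941, -0.3778, 0.0885]
tool_rot: [-3.139, 0.001, 0.694]
force: [-8.5, 7.9, 9.2]
grip_width: 0.0239
finger_force: 38.7
```

Run:
```python
import numpy as np
a0=217.0;R=140.5
def inc(A,B):
    p=lambda a:R*np.array([np.cos(np.radians(a0-a)),np.sin(np.radians(a0-a))]);return np.round(p(B)-p(A),1).tolist()
print([ [inc(k,k+4)+[0],-.07,1] for k in range(0,52,4)])
for k in range(52,96,2):print(k,inc(k,k+2), np.round([609+R*np.cos(np.radians(a0-k-2)),-293.5+R*np.sin(np.radians(a0-k-2))],1))
```

```text
[[[-5.6, 8.0, 0], -0.07, 1], [[-5.1, 8.4, 0], -0.07, 1], [[-4.5, 8.7, 0], -0.07, 1], [[-3.8, 9.0, 0], -0.07, 1], [[-3.2, 9.3, 0], -0.07, 1], [[-2.5, 9.5, 0], -0.07, 1], [[-1.9, 9.6, 0], -0.07, 1], [[-1.2, 9.7, 0], -0.07, 1], [[-0.5, 9.8, 0], -0.07, 1], [[0.2, 9.8, 0], -0.07, 1], [[0.9, 9.8, 0], -0.07, 1], [[1.5, 9.7, 0], -0.07, 1], [[2.2, 9.6, 0], -0.07, 1]]
52 [1.4, 4.7] [ 474.6 -252.4]
54 [1.5, 4.7] [ 476.2 -247.8]
56 [1.7, 4.6] [ 477.8 -243.1]
58 [1.8, 4.5] [ 479.7 -238.6]
60 [2.0, 4.5] [ 481.7 -234.1]
62 [2.1, 4.4] [ 483.8 -229.7]
64 [2.3, 4.3] [ 486.1 -225.4]
66 [2.5, 4.2] [ 488.6 -221.1]
68 [2.6, 4.2] [ 491.2 -217. ]
70 [2.7, 4.1] [ 493.9 -212.9]
72 [2.9, 4.0] [ 496.8 -208.9]
74 [3.0, 3.9] [ 499.8 -205.1]
76 [3.2, 3.8] [ 503.  -201.3]
78 [3.3, 3.6] [ 506.2 -197.7]
80 [3.4, 3.5] [ 509.7 -194.2]
82 [3.5, 3.4] [ 513.2 -190.7]
84 [3.6, 3.3] [ 516.8 -187.5]
86 [3.8, 3.2] [ 520.6 -184.3]
88 [3.9, 3.0] [ 524.4 -181.3]
90 [4.0, 2.9] [ 528.4 -178.4]
92 [4.1, 2.7] [ 532.5 -175.7]
94 [4.2, 2.6] [ 536.6 -173.1]
```

arm_command --commands '[[[-5.6,8.0,0],-0.07,1],[[-5.1,8.4,0],-0.07,1],[[-4.5,8.7,0],-0.07,1],[[-3.8,9.0,0],-0.07,1],[[-3.2,9.3,0],-0.07,1],[[-2.5,9.5,0],-0.07,1],[[-1.9,9.6,0],-0.07,1],[[-1.2,9.7,0],-0.07,1],[[-0.5,9.8,0],-0.07,1],[[0.2,9.8,0],-0.07,1]]'

```text
clock: 26.9
position: [0.4676, -0.2877, 0.0891]
tool_rot: [3.14, -0.002, -0.01]
force: [2.0, -4.1, 3.4]
grip_width: 0.0239
finger_force: 39.1
```

arm_command --commands '[[[0.9,9.8,0],-0.07,1],[[1.5,9.7,0],-0.07,1],[[0,0,0],0,1]]'

```text
clock: 27.2
position: [0.4701, -0.2671, 0.0889]
tool_rot: [3.141, -0.001, -0.146]
force: [-0.2, -2.3, 4.7]
grip_width: 0.0243
finger_force: 39.2
```

arm_command --commands '[[[1.1,4.8,0],-0.035,1],[[1.1,4.8,0],-0.035,1],[[0,0,0],0,1]]'

```text
clock: 27.5
position: [0.4721, -0.2584, 0.0888]
tool_rot: [3.141, -0.001, -0.216]
force: [-0.6, -2.8, 5.5]
grip_width: 0.0241
finger_force: 39.3
```

arm_command --commands '[[[1.4,4.7,0],-0.035,1],[[1.5,4.7,0],-0.035,1],[[0,0,0],0,1]]'

```text
clock: 27.8
position: [0.4749, -0.249, 0.0888]
tool_rot: [3.141, -0.001, -0.286]
force: [-0.2, -3.7, 6.5]
grip_width: 0.0244
finger_force: 39.3
```

arm_command --commands '[[[1.7,4.6,0],-0.035,1],[[1.8,4.5,0],-0.035,1],[[0,0,0],0,1]]'

```text
clock: 28.1
position: [0.4784, -0.2399, 0.0888]
tool_rot: [3.141, -0.001, -0.356]
force: [-1.4, -4.1, 6.7]
grip_width: 0.0241
finger_force: 39.3
```

arm_command --commands '[[[2.0,4.5,0],-0.035,1],[[2.1,4.4,0],-0.035,1],[[0,0,0],0,1]]'

```text
clock: 28.4
position: [0.4823, -0.2313, 0.0887]
tool_rot: [3.141, -0.001, -0.426]
force: [-2.0, -3.7, 6.9]
grip_width: 0.0239
finger_force: 39.4
```

arm_command --commands '[[[2.3,4.3,0],-0.035,1],[[2.5,4.2,0],-0.035,1],[[0,0,0],0,1]]'

```text
clock: 28.7
position: [0.4868, -0.223, 0.0887]
tool_rot: [3.141, -0.001, -0.496]
force: [-4.4, -5.6, 6.5]
grip_width: 0.0242
finger_force: 39.5
```

arm_command --commands '[[[2.6,4.2,0],-0.035,1],[[2.7,4.1,0],-0.035,1],[[0,0,0],0,1]]'

```text
clock: 29.0
position: [0.4918, -0.2149, 0.0886]
tool_rot: [3.14, -0.0, -0.566]
force: [-4.9, -6.4, 8.1]
grip_width: 0.0242
finger_force: 39.6
```

arm_command --commands '[[[2.9,4.0,0],-0.035,1],[[0,0,0],0,1]]'

```text
clock: 29.2
position: [0.4944, -0.2111, 0.0886]
tool_rot: [3.14, -0.0, -0.602]
force: [-6.3, -8.3, 8.6]
grip_width: 0.0241
finger_force: 39.6
```

arm_command --commands '[[[3.0,3.9,0],-0.035,1],[[0,0,0],0,1]]'

```text
clock: 29.4
position: [0.4973, -0.2073, 0.0886]
tool_rot: [3.14, 0.0, -0.637]
force: [-7.0, -8.2, 8.3]
grip_width: 0.024
finger_force: 39.7
```

arm_command --commands '[[[3.2,3.8,0],-0.035,1],[[0,0,0],0,1]]'

```text
clock: 29.6
position: [0.5003, -0.2036, 0.0885]
tool_rot: [3.14, 0.0, -0.672]
force: [-7.7, -9.3, 8.7]
grip_width: 0.0242
finger_force: 39.8
```

arm_command --commands '[[[3.3,3.6,0],-0.035,1],[[0,0,0],0,1]]'

```text
clock: 29.8
position: [0.5032, -0.2002, 0.0884]
tool_rot: [3.139, 0.001, -0.707]
force: [-10.9, -9.2, 10.3]
grip_width: 0.0242
finger_force: 39.9
```

arm_command --commands '[[[3.4,3.5,0],-0.035,1],[[0,0,0],0,1]]'

```text
clock: 30.0
position: [0.5057, -0.1973, 0.0883]
tool_rot: [3.138, 0.001, -0.743]
force: [-15.0, -12.3, 11.0]
grip_width: 0.024
finger_force: 40.4
```

Run:
```python
from h import *
snap('top','t7');snap('side','s7');s=bot.observe();print(s['position'],s['force'],s['moment'],s['clock'])
for f in('t6','t7'):
    g=cv2.cvtColor(cv2.imread(f'pics/{f}.png'),cv2.COLOR_BGR2GRAY)
    print(f);print(g[140:154:3,280:340])
for f in('s0','s6','s7'):
    g=cv2.cvtColor(cv2.imread(f'pics/{f}.png'),cv2.COLOR_BGR2GRAY);print(f);print(g[158:196:2,192:222:2])
```

```text
[ 0.50554952 -0.19748496  0.08834307] [-14.8799479  -11.72583992  11.03608736] [-2.8586343   3.30086528 -0.03520194] 30.1
t6
[[142 124 102 104 133 142 139 136 136 143 178 218 223 221 221 220 221 221
  221 221 221 221 222 223 219 217 222 222 222 221 221 221 221 221 220 220
  221 221 206 172 132  95  75  68  76 106 146 156 116 104 116 119 118 118
  118 118 119 118 114 104]
 [118 102  81 100 134 145 147 150 136 116 164 215 222 220 219 219 219 219
  220 220 217 200 167 141 130 124 126 156 193 219 221 220 219 219 219 219
  220 221 211 178 124  72  58  62  69  86 107 112 105 114 119 118 117 117
  118 117 105  79  67  77]
 [ 83  79  77  98 131 145 145 129  97 102 162 217 223 220 220 219 219 220
  219 217 213 213 219 222 223 223 207 167 126 158 212 221 219 220 220 219
  220 221 212 175 118  76  61  62  67  74  92 103 104 115 119 118 119 120
  118 106  79  67  64  66]
 [ 89  85  78 100 134 146 145 126  93  97 158 216 223 221 220 220 220 220
  220 219 217 216 218 220 220 221 220 198 171 194 220 220 220 220 219 219
  220 221 221 196 127  78  61  62  68  73  91 101  96 108 118 119 120 120
  118 
[... 4422 characters left out ...]
6 169]
 [ 26  28  31  38  57 112 147 161 193 195 198  63  55 188 168]
 [ 56  33  32 165 195 194 195 196 196 195 196 153  46 149 153]
 [103 104  48  46 191 195 194 194 193 193 196 193  80 182 193]
 [ 95 146  67  79 189 200 189 105  66  65 169 176 124  74  86]
 [ 98  91 107  79 125 197 122  72 129 126 138 197 198  98 130]
 [103  84 129  51  61 195 196 192 194 199 197 197 198 113 165]
 [100  98 150 103  74 175 196 194 196 195 198 198 198 170  85]
 [121 104  90 116  93 110 197 193 196 196 196 191 182 172 105]
 [158 101  94 133  76  67 188 179 167 119  89  73  81  86  92]
 [199 100 104 138 109  69  72  81  77  94 100  95  90  78  64]
 [189 112 106  89  88  99 103  96  83  74  38  31  31  30  31]]
```

arm_command --commands '[[[1.7,1.7,0],-0.017,1],[[0,0,0],0,1]]'

```text
clock: 30.3
position: [0.5067, -0.1962, 0.0883]
tool_rot: [3.137, 0.002, -0.76]
force: [-17.3, -13.8, 12.0]
grip_width: 0.0242
finger_force: 40.6
```

arm_command --commands '[[[1.8,1.7,0],-0.017,1],[[0,0,0],0,1]]'

```text
clock: 30.5
position: [0.5106, -0.1926, 0.0886]
tool_rot: [3.141, 0.0, -0.775]
force: [-4.0, 0.7, 9.6]
grip_width: 0.0239
finger_force: 39.8
```

The tangential force dropped from 22 N to about 2 N, so the pawl is over its tooth. I'll follow it gently into the notch.

arm_command --commands '[[[0,0,0],0,1],[[0,0,0],0,1]]'

```text
clock: 30.7
position: [0.5111, -0.1922, 0.0886]
tool_rot: [3.141, 0.0, -0.774]
force: [-4.3, -0.9, 8.0]
grip_width: 0.0245
finger_force: 39.8
```

arm_command --commands '[[[1.8,1.7,0],-0.017,1],[[0,0,0],0,1]]'

```text
clock: 30.9
position: [0.5128, -0.1904, 0.0886]
tool_rot: [3.141, 0.0, -0.791]
force: [-4.5, -1.2, 8.8]
grip_width: 0.0241
finger_force: 39.8
```

Run:
```python
from h import *
d=snap('top','t8');snap('side','s8');s=bot.observe();print(s['position'],s['force'],s['clock'])
for f in('t7','t8'):
    g=cv2.cvtColor(cv2.imread(f'pics/{f}.png'),cv2.COLOR_BGR2GRAY)
    print(f);print(g[134:160:4,280:340])
a,b=[cv2.imread(f'pics/{f}.png').astype(int) for f in('s7','s8')]
D=abs(a-b).sum(2);ys,xs=np.nonzero(D[165:205,190:225]>60);print('side mould diff px',len(xs))
D=abs(cv2.imread('pics/t7.png').astype(int)-cv2.imread('pics/t8.png')).sum(2)>60;ys,xs=np.nonzero(D[125:175,275:365]);print(len(xs)); print('\n'.join(''.join('#' if q else '.' for q in r) for r in D[125:175,275:365]))
```

```text
[ 0.51279019 -0.19045801  0.08859769] [-5.35031716 -1.13880052  8.65791837] 31.0
t7
[[208 208 209 209 208 210 214 215 214 212 211 210 210 210 210 209 211 211
  212 213 213 206 197 195 194 190 190 190 196 201 196 187 185 186 189 192
  192 193 193 194 190 171 126  73  53  57  57  58  57  59  62  74  98 116
  118 117 118 116 118 118]
 [156 196 190 151 138 142 142 157 183 189 187 187 187 186 187 187 184 180
  181 183 181 178 176 182 186 188 186 188 191 189 191 192 193 195 199 200
  189 168 179 186 151  82  51  56  59  57  58  57  58  61  68  95 124 128
  126 125 125 124 123 122]
 [139 115  86  99 131 139 137 153 194 215 217 216 216 216 216 216 217 217
  217 209 192 171 164 174 192 208 217 218 217 215 216 215 216 215 218 215
  184 114  99  84  58  53  56  57  55  55  57  59  61  66  90 122 133 132
  132 131 131 130 131 129]
 [ 80  75  73  95 129 140 141 151 186 214 218 217 217 216 217 216 216 208
  198 206 217 221 218 204 169 128 137 189 216 218 217 217 217 217 219 217
  188 112  55  48  54  54  54  54  55  55  57  61  65  92 129 146 146 143
  142 142 141 140 133 118]
 [ 86  81  75  95 12
[... 6350 characters left out ...]
........####...................................................
...................................####...................................................
....................................###...................................................
....................................####..................................................
...................................#####..................................................
..................................#####...................................................
..........#######.................######..................................................
........###########..............#####....#...............................................
```

The mould is still against the fence. The force peaked about 11° after slip began, which matches the tooth top at 0.19 rad. The notch should be about 8–11° further on, so I'll advance in small steps and stop when the force rises.

arm_command --commands '[[[3.6,3.3,0],-0.035,1],[[0,0,0],0,1]]'

```text
clock: 31.2
position: [0.5165, -0.1871, 0.0886]
tool_rot: [3.141, 0.0, -0.827]
force: [-6.2, -2.8, 9.6]
grip_width: 0.024
finger_force: 39.9
```

arm_command --commands '[[[3.8,3.2,0],-0.035,1],[[0,0,0],0,1]]'

```text
clock: 31.4
position: [0.5202, -0.184, 0.0885]
tool_rot: [3.141, 0.0, -0.862]
force: [-6.4, -3.9, 8.7]
grip_width: 0.0241
finger_force: 39.9
```

Run:
```python
from h import *
from scipy.optimize import least_squares
p=np.array([(.478,-.2447),(.4689,-.2928),(.4803,-.3502),(.4898,-.3684),(.4947,-.3757),(.4676,-.2877),(.4701,-.2671),(.4749,-.249),(.4784,-.2399),(.4868,-.223),(.4973,-.2073),(.5032,-.2002),(.5111,-.1922),(.5165,-.1871),(.5202,-.184),(.494,-.3777)])
f=lambda q:np.r_[np.hypot(p[:,0]-q[0],p[:,1]-q[1])-.14]
r=least_squares(f,[.609,-.293]);print(r.x,np.round(r.fun*1000,1))
an=np.degrees(np.arctan2(p[:,1]-r.x[1],p[:,0]-r.x[0]))%360;print(np.round(an,1), an[-1]-an[-2],(an[-1]-an[-2])*np.pi/180)
d=snap('side','s9');s=bot.observe();print(s['force'],s['position'])
```

```text
[ 0.60783901 -0.29354199] [-1.3 -1.1 -0.4 -0.2 -0.2  0.4  0.3  0.2  0.1  0.1  0.2  0.2  0.1  0.3
  0.3  1.6]
[159.4 179.7 204.  212.4 216.  177.6 169.1 161.5 157.5 149.8 142.  138.3
 133.7 130.6 128.7 216.5] 87.81295051150045 1.5326251123165213
[-5.0441501  -2.06355158  8.66008719] [ 0.52007386 -0.18409027  0.08853285]
```

The data fit the click being complete. The force dropped sharply, is now rigid again at 5–7 N, and the total turn is about 1.53 rad ≈ 1.15 + 0.38. I'll stop here, let go and go straight up.

arm_command --commands '[[[0,0,0],0,0.2],[[0,0,0],0,-0.3],[[0,0,0],0,-1],[[0,0,0],0,-1],[[0,0,15],0,-1],[[0,0,30],0,-1],[[0,0,40],0,-1],[[0,0,40],0,-1],[[-15,-20,10],0,-1],[[-15,-35,0],0,-1],[[-10,-40,0],0,-1],[[-10,-40,0],0,-1],[[-10,-40,0],0,-1],[[0,-30,0],0,-1],[[0,0,0],0,-1]]'

```text
clock: 32.95
position: [0.4591, -0.3924, 0.2229]
tool_rot: [3.14, -0.001, -0.867]
force: [-0.7, 0.2, -1.3]
grip_width: 0.0855
finger_force: 0.0
```

Run:
```python
from h import *
d=snap('top','t10');e=snap('side','s10');s=bot.observe();print(s['position'],s['force'],s['clock'])
g=cv2.cvtColor(cv2.imread('pics/t10.png'),cv2.COLOR_BGR2GRAY)
print(g[138:158:3,282:340])
# knob: dark pixels near predicted knob top, for total angles
for A in(122,125,128.7,132,135):
    a=np.radians(A);X=[.6078+.14*np.cos(a),-.2935+.14*np.sin(a)]
    print(A,np.round(proj(d,X+[.121]),1),np.round(proj(e,X+[.121]),1))
for f,im,(r0,r1,c0,c1) in(('t',cv2.imread('pics/t10.png'),(165,195,290,330)),('s',cv2.imread('pics/s10.png'),(140,170,215,240))):
    q=im[r0:r1,c0:c1].max(2);ys,xs=np.nonzero(q<30);print(f,len(xs),xs.mean()+c0,ys.mean()+r0)
    print('\n'.join(''.join('#' if v<30 else ('+' if v<60 else '.') for v in r) for r in q))
```

```text
[ 0.4604126  -0.38850357  0.22280486] [0.59386486 0.70377032 0.164777  ] 33.05
[[187 149 136 140 140 154 179 185 184 183 183 184 184 183 182 178 177 178
  177 170 166 177 185 186 183 185 187 187 188 189 190 192 196 197 186 166
  177 192 189 178 173 175 177 171 148 138 133 120 114 114 114 115 115 114
  115 115 115 115]
 [ 87  98 129 136 133 154 198 213 214 214 213 214 213 213 213 214 215 215
  213 204 201 209 214 216 214 214 213 213 212 212 212 213 215 213 178 100
  115 174 193 190 186 181 164 130  93  83  94 111 117 118 117 115 115 115
  115 112 103  87]
 [ 71  95 128 138 141 158 189 211 212 213 212 212 212 212 213 207 189 166
  162 168 157 125 109 128 173 209 214 213 212 212 213 213 216 214 182 109
  117 177 201 190 163 144 111  93  81  82  97 115 118 116 114 115 117 110
   90  68  61  71]
 [ 76  94 125 138 137 141 174 209 216 214 214 213 214 214 212 208 203 211
  213 215 215 214 199 161 142 182 210 214 213 213 213 213 214 214 186 118
  111 171 203 179 119  97 100  91  74  68  92 153 203 194 148 118 109  99
   90 106 153 182]
 [ 76  95 127 141 140 141 169 208 216 214 213 213 213 213
[... 2278 characters left out ...]
.....+...........
.+#+.....................
...+#....................
.....#++.................
......+#+................
........+#.............+#
.........+#+..........+##
...........+++......+##+.
............###+..+##+...
...........#####+##++....
...........#######+......
...........######........
...........#####+........
...........#####.........
...........#####.........
...........#####+........
...........#####+........
...........######........
...........######........
...........+####+........
...........+####+.......+
............####........+
............++++.........
..............+..........<stdin>:10: RuntimeWarning: Mean of empty slice.
  ret = ret.dtype.type(ret / rcount)
```

Run:
```python
from h import *
for f in('t0','t4','t10'):
    g=cv2.cvtColor(cv2.imread(f'pics/{f}.png'),cv2.COLOR_BGR2GRAY).astype(int);print(f)
    for r in(142,145,147,150):print(r,g[r,310:334])
d=dict(np.load('pics/t10.npz'))
for y in(-.198,-.202,-.204,-.225):print(y,np.round(proj(d,[.607,y,.062]),1))
for f in('s0','s10'):
    g=cv2.cvtColor(cv2.imread(f'pics/{f}.png'),cv2.COLOR_BGR2GRAY).astype(int);print(f);print(g[160:184,192:216])
```

```text
t0
142 [193 180 154 131  92  58  54  61  82 135 181 191 188 184 154 118  86  76
  88 105 110 109 109 108]
145 [192 157 114  94  72  56  56  58  77 129 181 188 156 107  82  73  66  72
  90 104 107 107 107 108]
147 [203 178 123  96  80  58  55  59  73 126 179 188 158 105  90  83  69  66
  85 129 167 164 134 110]
150 [202 177 123  98  82  58  54  58  72 123 175 186 153  91  73  74  65  61
  65  87 114 120 117 117]
t4
142 [219 218 219 218 219 218 220 220 212 183 151  90  58  62  71  93 130 142
 116 115 120 121 120 121]
145 [224 224 224 223 224 224 225 226 201 138 103  76  61  64  70  78  97 107
 108 117 121 119 120 121]
147 [224 224 223 224 223 225 225 226 201 138 105  79  62  63  68  76  92 102
 103 117 121 121 121 121]
150 [224 224 224 223 224 223 225 226 200 139 108  86  63  62  67  74  98 113
 102 102 118 123 122 121]
t10
142 [212 212 212 213 215 213 179 102 118 178 201 207 211 202 166 124  89  82
  95 113 118 117 116 116]
145 [212 213 213 214 214 214 182 110 114 176 203 181 127 101  92  85  74  78
 101 128 144 134 120 115]
147 [213 213 213 213 214 214 186 118 111 171 203 179 119  97
[... 4386 characters left out ...]
49  46  46  33  30 102 183 191 189 189 191 189 193 189 190 191 192
  194 191 192 191 188  99]
 [ 99  75  98  56  45  44  48 162 190 194 193 187 191 192 193 186 183 187
  190 190 194 191 190 137]
 [ 96 101 162  82  49  94  49 116 182 191 191 191 194 187 174 154 135 147
  159 172 189 192 184 148]
 [ 95  75 141  95  63 145  73 104 182 194 192 195 182 150 104  70  68  68
   63 102 164 184 177 152]
 [ 98  82 133 136 107 118  75  64 165 192 193 193 144  70  59  65  72  70
   68  67 122 168 189 194]
 [100 100  92 151 103  96  79  65 123 177 193 181 122  72  72 115 125 125
  122 120 135 184 194 195]
 [ 97 101  67 141  91  88  92  68 106 158 189 153 147 114 127 186 193 191
  192 191 177 193 195 194]]
```

The jaw's rear edge has moved 2.7 mm past its starting place, so screw ≈ 1.105. The crank's total turn is about 1.49–1.53, so the crank is about 0.38 on the disc: exactly one click. The mould is clamped level and the robot is clear.

```bash
python3 -c "
from workcell import ticket
print(ticket.job_done())"
```

```text
the job is handed in; nothing more can be done
None
```

The job is handed in: the round-hole mould sits level in the clamp, clamped with one clutch click by my force, crank-angle and jaw measurements, and the crank is released; the handover gave no verdict.

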